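# Seat a telescope mirror in its three-point cell

### The job

Take the small round telescope mirror off the tape roll, holding it by its edge only, and fit it face up in the mirror cell: push the cell's sprung shoe back with the mirror's edge, so that the mirror clears the two flanged bushes, and lower it until it rests on the three pads. Let it come back under both flanges and, still holding it, press it gently down until all three bear, then let go, so that it sits level, bears on pads, bushes and shoe alike, and cannot rock. Force nothing, keep the fingers off the silvered face, and leave the wooden block, the tape measure and the red screwdriver where they are.

Things in the scene. Friction and masses are not known exactly. Their poses are not given: they have to be found in the camera images.
- mirror: Round glass mirror, 60 mm in diameter, 12 mm thick, 0.1 kg, silvered face up. Origin: centre of its underside, z out of the face. The silvered face is the middle 51 mm of the top, 1 mm proud of the bare rim. Grip it across the edge from above (60 mm); both corners are bevelled, leaving a 4 mm band at mid height. It starts level on the tape roll, about centred, underside 19 mm above the table
- mirror_center (a point): point on the mirror's axis, 6 mm above its underside
- tape_roll: dark roll of tape lying flat, 52 mm in diameter, 19 mm high, loose; the mirror rests on it. Origin: centre of its underside
- mirror_cell: Fixed aluminium disc (132 mm) on the table; above it a black cell plate (106 mm) that carries pads, bushes and shoe on collimation screws, 0 to 5 mm HIGHER than all heights given, as the screws are set: never measured, and rigid. Cell plate top at 23 mm. Origin: centre of the disc's underside, on the cell's axis; x points from the bushes to the shoe. Along y is room for fingers beside the mirror
- cell_axis (a point): On the cell's axis, 31 mm up: level of the white pads' tops with the screws at their lowest. The seated mirror's underside is centred here (plus 0 to 5 mm). Pads: 10 mm discs on a 22 mm radius at 60, 180, 300 degrees from x; each gives 0.25 mm per N, at most 1.5 mm. Friction can hold the mirror up off a pad if it is let go before it bears
- shoe_front (a point): Upright face of the tall white sprung shoe when free, 27 mm from the axis along x, 48 mm up; 18 mm wide, face 25 to 66 mm up, flared back above to 73 mm. It slides along +x, up to 12 mm to a hard stop, pushing back 0.3 N at first plus 0.6 N per mm (2.1 N with the mirror home, 7.5 N at the stop). The point itself does not move with the shoe
- bush_left_top (a point): Top of the flange of the white bush at 140 degrees from x, 35 mm from the axis, 48 mm up (a screw head rises to 51 mm). Post barrel-shaped, 10 mm at the mirror's edge; flange 18 mm, 3 mm thick, reaching 4 mm over the seated mirror's edge, 2 mm above it. A mirror can pass both flanges only with its centre at least 5.1 mm along +x of the axis (9 mm at the shoe's stop)
- bush_right_top (a point): same for the other bush, at 220 degrees from x
- block_a: block of pine, 45x90x38 mm, beyond the work; leave alone. Origin: centre of its underside
- tape_measure: yellow and black tape measure, 36x77x62 mm, beyond the work; leave alone. Origin: centre of its underside
- driver_red: screwdriver with a red handle, 198 mm long, lying on the near side; leave alone. Origin: middle of its length, on the table
Things that resemble listed ones, but are neither listed nor needed, are in the scene too. Several things have the shape of the mirror; the one meant has the colours described above.

How it is judged:
By the outcome, as a careful person would: the job done as asked, in the order asked, and still so for the second after the job is handed in, with the robot touching nothing.
It also fails if it takes over 61 s, if anything falls off the work surface, if the arm or the gripper's body presses on something with over 40 N, if the wrist force passes 120 N, or if a joint passes its speed limit or range.

### The arm

A 6-joint arm with a two-finger parallel gripper is mounted at the origin on a cart in front of the work surface, level with it; the furniture and walls round the work are solid. World frame = base frame: x ahead of the robot, y to its left, z up, the work surface at z = 0. Lengths are in m, angles in rad, forces in N, time in s.
With the tool pointing down it reaches from about 0.35 to 0.975 m from the base axis. Payload 4.9 kg.
Tool frame: the origin (TCP) lies on the mounting face of the last link; the fingertips stand 173 mm ahead of it and the grasp point (between the pads) lies 155 mm ahead of it; z points along the fingers, y is the direction in which the jaws open and shut (so a half turn about z gives the same grasp; the last joint's range is limited). The gripper opens to 85 mm and grips with 20 to 120 N. Pads are 22 mm wide; open, the fingers measure 114 mm over their backs; the gripper's body (76 mm by 85 mm) begins 54 mm behind the grasp point. The pads swing forward as they close: fully open they stand 13 mm farther back than shut.
Start: joints at [1.221, 0.053, 1.613, -0, 1.476, -0.119], TCP at [0.143, 0.608, 0.405] pointing down, gripper open.
Joint ranges: [-3.01, 3.01], [-1.01, 2.22], [0.06, 2.58], [-1.02, 4.17], [0.09, 2.62], [-3.14, 3.14]. Speed limits (rad/s): [2.57, 2.57, 3.14, 3.14, 3.14, 3.14].

### API

Orientations are given as a unit quaternion [w, x, y, z].
In Python, from plant import manip gives the robot as it stands.
- The arm moves only by the tool play_rows, never from a script. Its argument "increments" is a list of rows, each an object with "offset": the shift along the tool's x, y, z in mm, a list of three; "twist": the turn about the tool's z in rad; "grip": the opening, from 0 (shut) to 1 (fully open). In form: [{"offset": [dx, dy, dz], "twist": twist, "grip": grip}, ...]. A call has 1 to 5 rows; each row is the pose to reach, as a shift and turn from the pose commanded when the call began, along the tool's axes at that moment; what a row does not reach only later rows make up. A row lasts 1/12 s, in which the tool goes at most 41.7 mm and 7.16 degrees, less where a joint would pass 70% of its speed; a pose out of reach is approached as far as the arm can. A call with a gripper value outside its range is refused whole. The fingers move at their own pace and stop on an object; the grip force is fixed at half the most. Time passes only in rows, so rows that repeat a pose let the fingers close. It gives the time, the measured TCP pose, the force and the opening at its end, in the units of the state.
- manip.state(): the state, without advancing time (a new reading comes with each control period).
- manip.grab_frame(name): name is "scene" or "side" or "wrist"; returns the picture (420x560x3 uint8, blue, green, red); there is no depth.
- manip.get_calibration(name): a dict with "fx", "fy", "cx", "cy" (pixels), "T" (4x4, takes a point from camera to world coordinates). Camera axes: x right, y down, z forward; pixel columns grow to the right and rows downward; lengths in m; the calibration is good to about 2 mm. A picture is of the moment at which its call begins: read the wrist's pose just before it. get_calibration takes no time and is no camera call; for the wrist camera it gives the pose at the moment of the call.
- manip.job_done(): hands the job in, once; it reports no verdict.
Trained networks look in the newest picture that a camera, given by its name, has taken for a name from the list of things; names that differ only in an ending like _2 or _b are one class to them, and where a whole thing is asked for, a point or a joint stands for the part that bears it (a point fixed in the world has none). Each returns a list of dicts, best first, with "p" (0 to 1); they miss things now and then, are a little off and sometimes report something else, mostly with a low value. They report only what shows in the picture. A call takes as long as a camera call. They do not tell look-alikes from the thing itself.
- manip.boxes_of(query, camera): "xyz" ([x, y, z] in m, in the coordinates of the camera as it stood for that picture, good to about 4 mm: the middle of the surface that is visible of it).
- manip.tip_of(query, camera): "xyz" ([x, y, z] in m, in the coordinates of the camera as it stood for that picture, good to about 4 mm: a listed point, or the origin of a listed thing).
The state is a dict: "time": time; "joint_pos": joint angles; "joint_vel": joint speeds; "joint_efforts": joint torques, N m; "tool_pos": TCP position; "tool_rot": TCP orientation; "contact_force": force on the tool from outside, world axes, zero at the start; "ft_torque": the same for the moment, N m; "gripper_width": opening from 0.0 (shut) to 1.0 (fully open).
Only numpy, scipy, OpenCV 4.12 (cv2) and the standard library are available. Lean on these libraries where they do the work, as an engineer would, in place of code of your own. Each camera call takes 0.05 s, during which the arm holds its last target. There are 200 camera calls.

## Working session

There is one attempt and no reset: what is moved stays moved. The work goes in short steps, Python scripts to look and compute and a tool call to move; the robot and the scene stay as the last step left them, time stands still between calls to the robot, and variables do not carry over. Pictures are saved under pics/ and viewed, about 8 in all and at most 12, crops included, and the job is handed in when it is done.

Besides the shell and the picture viewer there is one more tool, called in YAML: its name, and indented under it one key for each argument. play_rows: Moves the arm, as the interface text tells. Its arguments: {"type":"object","properties":{"increments":{"type":"array"}},"required":["increments"]}

```bash
mkdir -p pics; cat > h.py <<'E'
import numpy as np, cv2
from plant import manip
from scipy.spatial.transform import Rotation as R
def Rt(s): q=s["tool_rot"]; return R.from_quat([q[1],q[2],q[3],q[0]]).as_matrix()
def snap(c,n=None):
    T=manip.get_calibration(c); im=manip.grab_frame(c)
    if n: cv2.imwrite("pics/%s.png"%n,im)
    return T,im
def find(q,c,T,f="tip_of"):
    M=np.array(T["T"]); o=[]
    for d in getattr(manip,f)(q,c):
        p=np.array(d["xyz"]); w=M[:3,:3]@p+M[:3,3]
        o.append((round(d["p"],2),w.round(4).tolist(),[int(T["fx"]*p[0]/p[2]+T["cx"]),int(T["fy"]*p[1]/p[2]+T["cy"])]))
    return o
def proj(w,T):
    M=np.array(T["T"]); p=M[:3,:3].T@(np.array(w)-M[:3,3]); return T["fx"]*p[0]/p[2]+T["cx"],T["fy"]*p[1]/p[2]+T["cy"]
E
python3 - <<'E'
from h import *
s=manip.state(); print(s["time"],s["tool_pos"],Rt(s).round(3).tolist(),s["contact_force"])
ims=[]
for c in ["scene","side"]:
    T,im=snap(c,c+"0"); ims.append(im)
    print(c,np.array(T["T"]).round(2).tolist(),T["fx"])
    for q in ["mirror","mirror_cell","shoe_front","bush_left_top","bush_right_top","tape_roll"]: print(c,q,find(q,c,T))
E
```

```text
0.0 [0.14286    0.60816861 0.4034673 ] [[-0.973, 0.229, -0.001], [0.229, 0.973, -0.002], [0.0, -0.002, -1.0]] [0.88669123 0.92221927 0.58250507]
scene [[0.59, -0.37, 0.71, -0.16], [-0.8, -0.28, 0.52, -0.67], [0.0, -0.89, -0.47, 0.49], [0.0, 0.0, 0.0, 1.0]] 499.77804953319514
scene mirror [(0.88, [0.5339, -0.2216, -0.0001], [307, 238]), (0.85, [0.5009, -0.3334, 0.0152], [350, 258])]
scene mirror_cell [(0.98, [0.5229, -0.0338, 0.0], [230, 213])]
scene shoe_front [(0.83, [0.5469, -0.0336, 0.0443], [236, 190])]
scene bush_left_top [(0.95, [0.4969, -0.0151, 0.0475], [213, 194])]
scene bush_right_top [(0.71, [0.4975, -0.0601, 0.0495], [230, 199])]
scene tape_roll [(0.53, [0.5043, -0.332, -0.0008], [350, 265])]
side [[-0.9, -0.17, 0.41, 0.16], [-0.45, 0.39, -0.81, 0.52], [-0.02, -0.91, -0.42, 0.42], [0.0, 0.0, 0.0, 1.0]] 476.7025546626473
side mirror [(0.87, [0.5429, -0.2187, 0.002], [274, 228]), (0.85, [0.5032, -0.3327, 0.0137], [315, 205]), (0.61, [0.3509, -0.2084, 0.0006], [369, 252])]
side mirror_cell [(0.85, [0.5219, -0.0345, -0.0022], [235, 280]), (0.45, [0.5014, -0.335, 0.0225], [317, 201])]
side shoe_front [(0.84, [0.5522, -0.0319, 0.042], [217, 253])]
side bush_left_top [(0.66, [0.4921, -0.0174, 0.047], [245, 262])]
side bush_right_top [(0.64, [0.4997, -0.0583, 0.0429], [253, 252])]
side tape_roll [(0.61, [0.5059, -0.3319, -0.0008], [314, 211])]
```

```bash
python3 -c "
import cv2,numpy as np
a=cv2.imread('pics/scene0.png')[120:330,130:430];b=cv2.imread('pics/side0.png')[150:330,160:460]
a=cv2.resize(a,None,fx=1.35,fy=1.35*1.0);
a=cv2.imread('pics/scene0.png')[150:300,170:400];b=cv2.imread('pics/side0.png')[170:320,190:420]
cv2.imwrite('pics/v1.png',np.vstack([cv2.resize(x,(460*1,300)) for x in(a,b)]))"
```

```text
(no output)
```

View pics/v1.png

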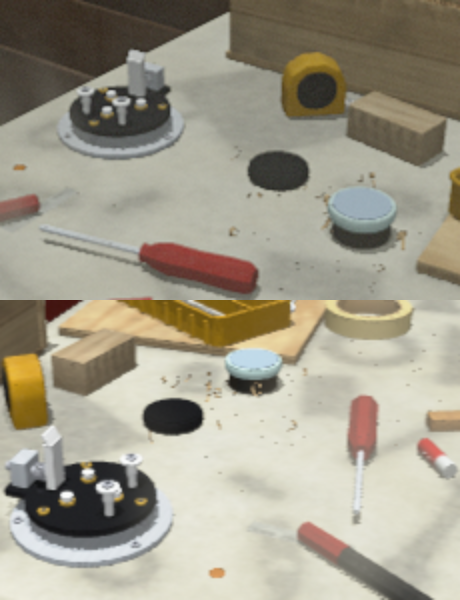

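View pics/scene0.png

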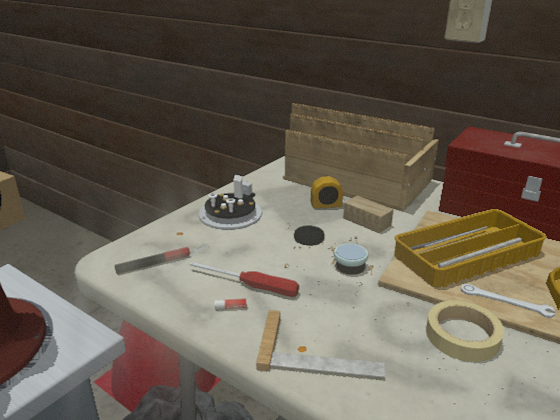

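Candidates for the mirror in the scene picture:
- The pale-blue disc on the dark roll, at (350,258).
- The flat black disc, at (308,236).

The pale-blue silvered one on the roll is the mirror. The cell is at (230,205), with its x axis roughly along world +x. I'm moving over the cell now.

play_rows:
  increments:
    - {"offset": [-30, -25, 0], "twist": 0, "grip": 1}
    - {"offset": [-60, -50, 0], "twist": 0, "grip": 1}
    - {"offset": [-90, -75, 0], "twist": 0, "grip": 1}
    - {"offset": [-120, -100, 0], "twist": 0, "grip": 1}
    - {"offset": [-150, -125, 0], "twist": 0, "grip": 1}

```text
time: 1.12
tool_pos: [0.261, 0.4509, 0.4048]
tool_rot: [0.0, 0.115, 0.993, 0.0]
contact_force: [0.4, 0.6, 0.2]
gripper_width: 0.998
```

play_rows:
  increments:
    - {"offset": [-30, -25, 0], "twist": 0, "grip": 1}
    - {"offset": [-60, -50, 0], "twist": 0, "grip": 1}
    - {"offset": [-90, -75, 0], "twist": 0, "grip": 1}
    - {"offset": [-120, -100, 0], "twist": 0, "grip": 1}
    - {"offset": [-150, -125, 0], "twist": 0, "grip": 1}

```text
time: 1.53
tool_pos: [0.3784, 0.2947, 0.4051]
tool_rot: [0.0, 0.115, 0.993, 0.0]
contact_force: [0.9, 0.1, 0.3]
gripper_width: 0.999
```

play_rows:
  increments:
    - {"offset": [-30, -25, 0], "twist": -0.05, "grip": 1}
    - {"offset": [-60, -50, 0], "twist": -0.12, "grip": 1}
    - {"offset": [-90, -75, 0], "twist": -0.2, "grip": 1}
    - {"offset": [-120, -100, 0], "twist": -0.26, "grip": 1}
    - {"offset": [-150, -125, 0], "twist": -0.3, "grip": 1}

```text
time: 1.95
tool_pos: [0.496, 0.1385, 0.405]
tool_rot: [0.0, -0.036, 0.999, 0.0]
contact_force: [0.3, 1.1, -1.0]
gripper_width: 1.001
```

play_rows:
  increments:
    - {"offset": [-2, -34, 0], "twist": 0, "grip": 1}
    - {"offset": [-4, -68, 0], "twist": 0, "grip": 1}
    - {"offset": [-6, -102, 0], "twist": 0, "grip": 1}
    - {"offset": [-8, -136, 0], "twist": 0, "grip": 1}
    - {"offset": [-8, -171, 0], "twist": 0, "grip": 1}

```text
time: 2.37
tool_pos: [0.5151, -0.0313, 0.405]
tool_rot: [0.0, -0.035, 0.999, -0.0]
contact_force: [0.8, 0.0, -0.5]
gripper_width: 0.999
```

```bash
python3 - <<'E'
from h import *
T,im=snap("wrist","w1"); s=manip.state(); print(s["time"],s["tool_pos"]); print(np.array(T["T"]).round(3).tolist(),T["fx"])
for q in ["mirror_cell","cell_axis","shoe_front","bush_left_top","bush_right_top","mirror"]: print(q,find(q,"wrist",T))
E
```

```text
2.4167 [ 0.5153392  -0.03579705  0.40495351]
[[-0.069, 0.948, 0.31, 0.436], [0.998, 0.066, 0.021, -0.038], [-0.001, 0.311, -0.95, 0.373], [0.0, 0.0, 0.0, 1.0]] 342.6848850324524
mirror_cell [(0.64, [0.523, -0.0361, -0.0016], [274, 182])]
cell_axis [(0.77, [0.5224, -0.0414, 0.0246], [268, 187])]
shoe_front [(0.68, [0.5486, -0.0324, 0.0485], [275, 218])]
bush_left_top [(0.6, [0.4943, -0.0154, 0.0471], [297, 166])]
bush_right_top [(0.91, [0.5006, -0.0557, 0.0481], [254, 169])]
mirror [(0.65, [0.5422, -0.2155, 0.0036], [111, 189])]
```

View pics/w1.png

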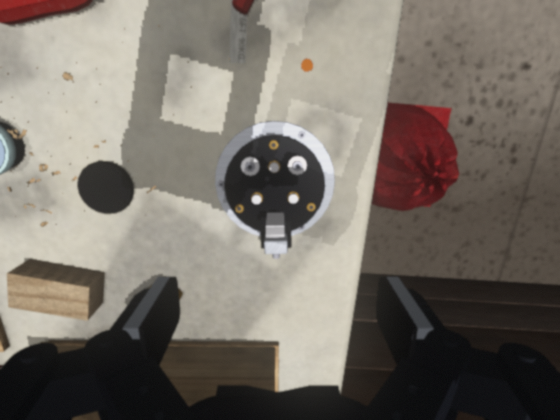

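The wrist picture shows:
- The cell disc is centred near (274,182). The bushes are at (250,165) and (298,165), with the shoe below at (275,220).
- The cell is therefore aligned with the tool yaw.
- The black look-alike is at (105,187).
- The pale-blue mirror is at the left edge, (0,150).

Next I go over the mirror.

play_rows:
  increments:
    - {"offset": [4, -37, 0], "twist": 0, "grip": 1}
    - {"offset": [8, -74, 0], "twist": 0, "grip": 1}
    - {"offset": [12, -111, 12], "twist": 0, "grip": 1}
    - {"offset": [16, -148, 24], "twist": 0, "grip": 1}
    - {"offset": [20, -185, 36], "twist": 0, "grip": 1}

```text
time: 3.13
tool_pos: [0.5081, -0.2157, 0.3689]
tool_rot: [0.001, -0.036, 0.999, -0.0]
contact_force: [1.1, 0.9, -0.6]
gripper_width: 0.999
```

play_rows:
  increments:
    - {"offset": [4, -30, 20], "twist": 0, "grip": 1}
    - {"offset": [8, -60, 40], "twist": 0, "grip": 1}
    - {"offset": [12, -85, 60], "twist": 0, "grip": 1}
    - {"offset": [14, -110, 64], "twist": 0, "grip": 1}
    - {"offset": [14, -110, 64], "twist": 0, "grip": 1}

```text
time: 3.55
tool_pos: [0.5012, -0.328, 0.3022]
tool_rot: [-0.001, -0.034, 0.999, 0.001]
contact_force: [0.5, 0.8, 0.6]
gripper_width: 0.999
```

```bash
python3 - <<'E'
from h import *
T,im=snap("wrist","w2"); s=manip.state(); print(s["time"],s["tool_pos"])
for q in ["mirror","mirror_center","tape_roll"]: print(q,find(q,"wrist",T))
E
```

```text
3.6 [ 0.50168317 -0.32665192  0.30348709]
mirror [(0.83, [0.541, -0.2199, 0.0005], [400, 255]), (0.73, [0.4976, -0.3345, 0.0164], [270, 204])]
mirror_center [(0.82, [0.4993, -0.3336, 0.0276], [271, 210]), (0.73, [0.5431, -0.2252, 0.0072], [396, 260])]
tape_roll []
```

View pics/w2.png

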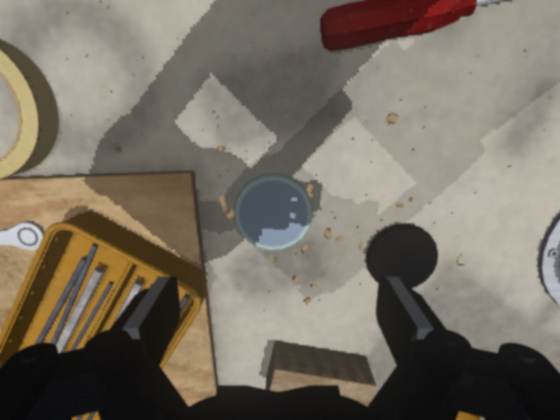

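The mirror sits at about (273,211), radius 39 px, pale blue with silvered middle. The board edge at column 200 clears the left finger. The black disc at (402,254) is the look-alike. I'll refine both the mirror and the cell from these pictures.

```bash
cat >> h.py <<'E'
def back(u,v,z,T):
    M=np.array(T["T"]); d=M[:3,:3]@np.array([(u-T["cx"])/T["fx"],(v-T["cy"])/T["fy"],1]); return M[:3,3]+d*(z-M[2,3])/d[2]
E
python3 - <<'E'
from h import *
T=manip.get_calibration("wrist"); s=manip.state()
im=cv2.imread("pics/w2.png"); hsv=cv2.cvtColor(im,cv2.COLOR_BGR2HSV)
b=im[...,0].astype(int)-im[...,2]; m=((b>12)).astype(np.uint8)
m[:, :225]=0; m[:,325:]=0; m[:165]=0; m[260:]=0
m=cv2.morphologyEx(m,cv2.MORPH_OPEN,np.ones((3,3)))
c=max(cv2.findContours(m,0,1)[0],key=cv2.contourArea); e=cv2.fitEllipse(cv2.convexHull(c)); print("ell",e)
w=back(*e[0],.026,T); print("mirror",w)
g=cv2.cvtColor(im,cv2.COLOR_BGR2GRAY)
tp=np.array(s["tool_pos"]); Rm=Rt(s); print(tp, Rm.round(4).tolist()); print("need tool mm",(Rm.T@(w-tp)*1000).round(1))
print("grasp pt px",proj(tp+Rm[:,2]*.155,T))
# cell in w1
im=cv2.imread("pics/w1.png"); T1=dict(T); 
cv2.imwrite("pics/v2.png",np.hstack([cv2.resize(im[115:260,205:345],None,fx=4,fy=4,interpolation=2)]))
E
```

```text
ell ((273.45947265625, 214.370849609375), (67.90274047851562, 70.67713928222656), 119.55094909667969)
mirror [ 0.50556117 -0.32935911  0.026     ]
[ 0.50223311 -0.32497985  0.30531043] [[-0.9975, -0.0709, 0.0007], [-0.0709, 0.9975, -0.0001], [-0.0007, -0.0002, -1.0]]
need tool mm [ -2.8  -4.6 279.3]
grasp pt px (np.float64(280.66475534607986), np.float64(302.82748888652054))
```

View pics/v2.png

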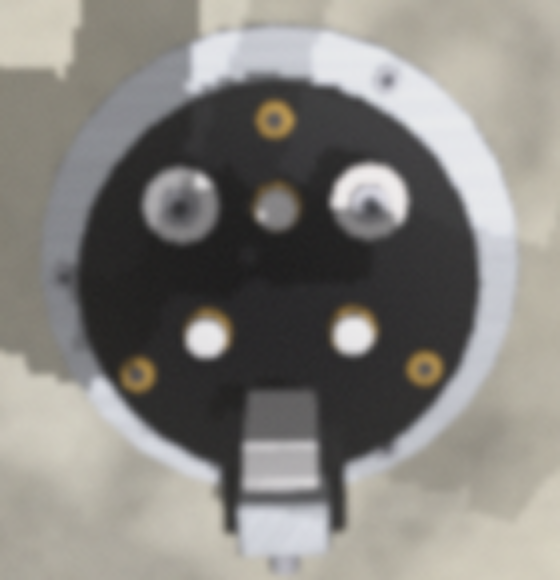

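play_rows:
  increments:
    - {"offset": [-1, -5, 20], "twist": 0, "grip": 0.85}
    - {"offset": [-1, -5, 40], "twist": 0, "grip": 0.85}
    - {"offset": [-1, -5, 60], "twist": 0, "grip": 0.85}
    - {"offset": [-1, -5, 80], "twist": 0, "grip": 0.85}
    - {"offset": [-1, -5, 88], "twist": 0, "grip": 0.85}

```text
time: 4.17
tool_pos: [0.5027, -0.329, 0.2145]
tool_rot: [-0.001, -0.036, 0.999, 0.001]
contact_force: [-0.1, 1.1, -0.8]
gripper_width: 0.849
```

```bash
python3 - <<'E'
from h import *
snap("wrist"); T,im=snap("wrist","w3"); s=manip.state(); print(s["time"],s["tool_pos"],s["gripper_width"])
tp=np.array(s["tool_pos"]); Rm=Rt(s)
for k in [-.03,.03]: print(proj(tp+Rm@np.array([0,k,0])+[0,0,.026-tp[2]],T), proj(tp+Rm@np.array([k,0,0])+[0,0,.026-tp[2]],T))
th=np.linspace(0,6.28,60)
for a in th:
    u,v=proj(tp+Rm@np.array([.03*np.cos(a),.03*np.sin(a),0])+[0,0,.026-tp[2]],T); cv2.circle(im,(int(u),int(v)),1,(0,0,255),-1)
cv2.imwrite("pics/w3o.png",im)
E
```

```text
4.2667 [ 0.5027434  -0.32961274  0.21539195] 0.8496720092173973
(np.float64(218.3201820611748), np.float64(268.19788071640596)) (np.float64(277.6064485127254), np.float64(318.8749401193293))
(np.float64(336.8987265420426), np.float64(268.1920123596551)) (np.float64(277.62087502592453), np.float64(211.78504388166232))
```

View pics/w3o.png

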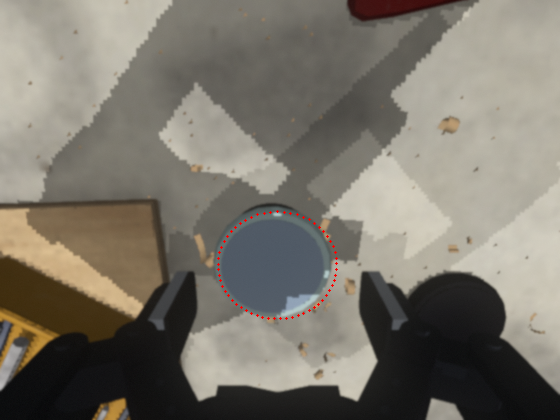

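The mirror fills about (216–332, 205–318), so its centre is about 3 px left of and 5 px above the predicted circle. I correct by about 2 mm and descend, then grip.

play_rows:
  increments:
    - {"offset": [2, -1.5, 4], "twist": 0, "grip": 0.85}
    - {"offset": [2, -1.5, 12], "twist": 0, "grip": 0.85}
    - {"offset": [2, -1.5, 20], "twist": 0, "grip": 0.85}
    - {"offset": [2, -1.5, 27], "twist": 0, "grip": 0.85}
    - {"offset": [2, -1.5, 31.5], "twist": 0, "grip": 0.85}

```text
time: 4.68
tool_pos: [0.5007, -0.3327, 0.1842]
tool_rot: [-0.0, -0.035, 0.999, 0.0]
contact_force: [0.2, -0.4, 0.1]
gripper_width: 0.85
```

play_rows:
  increments:
    - {"offset": [0, 0, 0], "twist": 0, "grip": 0.8}
    - {"offset": [0, 0, 0], "twist": 0, "grip": 0.75}
    - {"offset": [0, 0, 0], "twist": 0, "grip": 0.7}
    - {"offset": [0, 0, 0], "twist": 0, "grip": 0.6}
    - {"offset": [0, 0, 0], "twist": 0, "grip": 0.5}

```text
time: 5.1
tool_pos: [0.5014, -0.3332, 0.1861]
tool_rot: [0.001, -0.035, 0.999, -0.001]
contact_force: [-0.1, -0.1, 3.3]
gripper_width: 0.664
```

play_rows:
  increments:
    - {"offset": [0, 0, 0], "twist": 0, "grip": 0.5}
    - {"offset": [0, 0, 0], "twist": 0, "grip": 0.5}
    - {"offset": [0, 0, 0], "twist": 0, "grip": 0.5}

```text
time: 5.35
tool_pos: [0.5013, -0.3332, 0.1861]
tool_rot: [0.001, -0.035, 0.999, -0.001]
contact_force: [-0.4, 0.5, 4.5]
gripper_width: 0.661
```

The width of 0.66 (56 mm) with an upward force suggests the tips are on the upper bevel. I'll look before lifting.

```bash
python3 - <<'E'
from h import *
T,im=snap("wrist","w4"); T2,i2=snap("side","s4"); s=manip.state(); print(s["tool_pos"],s["gripper_width"],s["contact_force"],s["ft_torque"])
u,v=map(int,proj([.501,-.333,.03],T2)); c=i2[max(0,v-50):v+30,u-53:u+54]
cv2.imwrite("pics/v4.png",np.vstack([im[180:420],cv2.resize(c,(470,351),interpolation=2)[:, :].copy() if 0 else cv2.copyMakeBorder(cv2.resize(c,(460,344),interpolation=2),0,0,0,100,0)]))
E
```

```text
[ 0.50136164 -0.3331383   0.18609937] 0.660687169567189 [-0.57724395 -0.40489542  5.00184008] [ 0.02239493  0.00143261 -0.03192975]
```

View pics/v4.png

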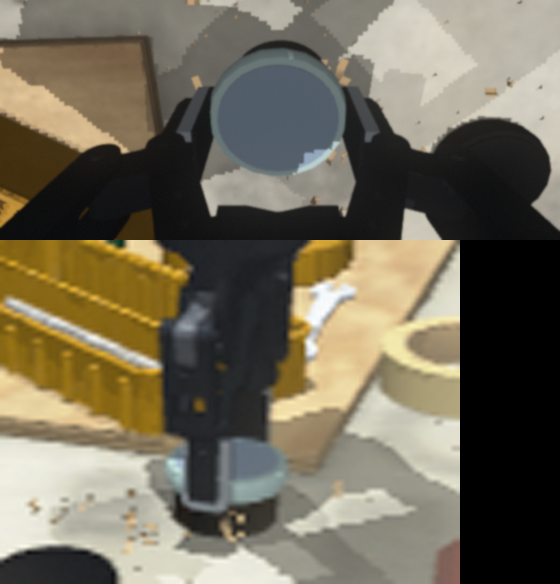

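The side crop shows the finger on the mirror's edge, ending just below the underside, and the mirror level. So the width reading is angle-like (0.66 means 60 mm) and the grip is good. I'll lift and carry it.

play_rows:
  increments:
    - {"offset": [0, 0, -4], "twist": 0, "grip": 0.5}
    - {"offset": [0, 0, -12], "twist": 0, "grip": 0.5}
    - {"offset": [0, 0, -24], "twist": 0, "grip": 0.5}
    - {"offset": [0, 0, -44], "twist": 0, "grip": 0.5}
    - {"offset": [0, 0, -64], "twist": 0, "grip": 0.5}

```text
time: 5.87
tool_pos: [0.5005, -0.3324, 0.2495]
tool_rot: [-0.001, -0.035, 0.999, 0.001]
contact_force: [0.2, -0.1, -1.8]
gripper_width: 0.664
```

play_rows:
  increments:
    - {"offset": [-3, 25, -15], "twist": 0, "grip": 0.5}
    - {"offset": [-7, 55, -30], "twist": 0, "grip": 0.5}
    - {"offset": [-11, 85, -45], "twist": 0, "grip": 0.5}
    - {"offset": [-15, 115, -60], "twist": 0, "grip": 0.5}
    - {"offset": [-18, 150, -70], "twist": 0, "grip": 0.5}

```text
time: 6.28
tool_pos: [0.5086, -0.1812, 0.3218]
tool_rot: [0.001, -0.034, 0.999, -0.001]
contact_force: [0.1, -0.6, -0.5]
gripper_width: 0.659
```

play_rows:
  increments:
    - {"offset": [-4, 35, 0], "twist": 0, "grip": 0.5}
    - {"offset": [-8, 70, 0], "twist": 0, "grip": 0.5}
    - {"offset": [-12, 105, 0], "twist": 0, "grip": 0.5}
    - {"offset": [-15, 130, 0], "twist": 0, "grip": 0.5}
    - {"offset": [-17, 145, 0], "twist": 0, "grip": 0.5}

```text
time: 6.7
tool_pos: [0.515, -0.0334, 0.3198]
tool_rot: [0.0, -0.036, 0.999, 0.0]
contact_force: [0.6, -0.2, -1.5]
gripper_width: 0.66
```

```bash
python3 - <<'E'
from h import *
import json
for _ in range(4): snap("scene")
T,im=snap("wrist","w5"); s=manip.state(); print(s["time"],s["tool_pos"],s["gripper_width"],s["contact_force"],Rt(s).round(4).tolist())
json.dump({k:(np.array(v).tolist()) for k,v in T.items()},open("T5.json","w"))
for q in ["mirror","mirror_cell","cell_axis","shoe_front","bush_left_top","bush_right_top"]: print(q,find(q,"wrist",T))
cv2.imwrite("pics/v5.png",np.vstack([cv2.resize(im[130:380,170:390],(660,750),interpolation=2)])[:600])
E
```

```text
6.95 [ 0.51543927 -0.03655655  0.31959291] 0.6621655374084464 [-0.20678179 -0.28321371 -1.49354414] [[-0.9976, -0.069, 0.0003], [-0.069, 0.9976, -0.0005], [-0.0003, -0.0006, -1.0]]
mirror [(0.96, [0.5447, -0.2201, -0.0002], [70, 214]), (0.89, [0.5148, -0.0395, 0.1511], [272, 284])]
mirror_cell [(0.89, [0.5229, -0.036, -0.0011], [278, 204])]
cell_axis [(0.8, [0.5218, -0.0377, 0.0238], [277, 211]), (0.16, [0.6608, -0.2807, 0.0023], [20, 322])]
shoe_front [(0.74, [0.5148, -0.0389, 0.1603], [274, 295])]
bush_left_top [(0.67, [0.4961, -0.0152, 0.0454], [310, 189]), (0.24, [0.5035, -0.0605, 0.0487], [247, 196])]
bush_right_top [(0.8, [0.5009, -0.0583, 0.0508], [250, 193]), (0.49, [0.5139, -0.0389, 0.1492], [274, 280])]
```

View pics/v5.png

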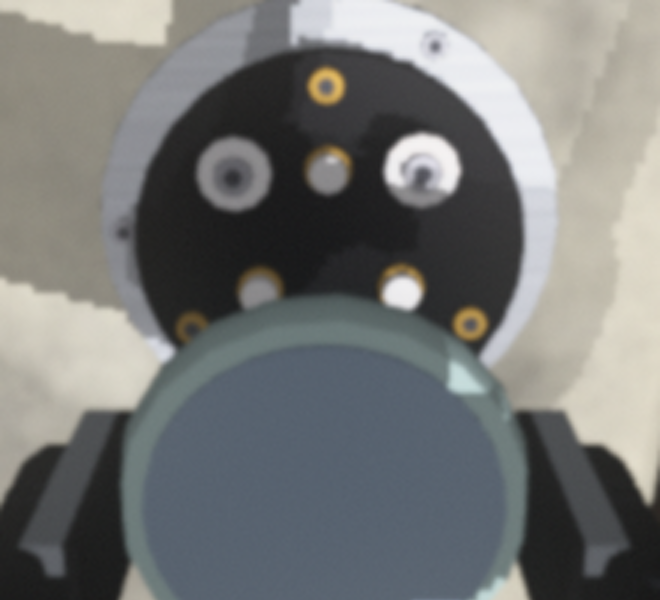

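```bash
python3 - <<'E'
from h import *
import json
from scipy.optimize import least_squares
T=json.load(open("T5.json")); tp=np.array([.5154,-.0366,.3196])
obs=np.array([[248,188],[310.7,187],[279.3,187.3],[257,227],[304,227.3]])
P=[(35,220,48),(35,140,48),(22,180,31),(22,300,31),(22,60,31)]
def w(p,i):
    r,a,z=P[i]; a=np.radians(a)+p[2]; return [p[0]+r/1e3*np.cos(a),p[1]+r/1e3*np.sin(a),z/1e3+p[3]/1e3]
f=lambda p:(np.array([proj(w(p,i),T) for i in range(5)])-obs).ravel()
for o in (f,lambda p:np.r_[f([*p,2.5])]):
    r=least_squares(o,[.522,-.037,.07,2.5] if o is f else [.522,-.037,.07],x_scale=[.01,.01,.1,10] if o is f else [.01,.01,.1]); print(r.x.round(4),r.fun.round(1))
def m(p):
    a=np.radians(np.arange(0,360,2)); q=np.array([proj([p[0]+.03*np.cos(t),p[1]+.03*np.sin(t),p[2]],T) for t in a])
    return [q[:,0].min()-210.7,q[:,0].max()-345.7,q[:,1].min()-228.3]
r=least_squares(m,[.515,-.037,.158],x_scale=.01); print("mirror",r.x.round(4),r.fun)
q=lambda p:m([*p,.1586]); r=least_squares(q,[.515,-.037],x_scale=.01); print("mirror zfix",r.x.round(4),r.fun)
E
```

```text
[ 0.5224 -0.0352  0.0883 -2.5905] [ 0.6 -0.5 -0.2 -0.5  0.2  0.5 -0.4  0.9 -0.2 -0.2]
[ 0.5209 -0.0354  0.0883] [-0.1 -0.7  0.4 -0.8  0.2  0.2 -0.8  1.4  0.2  0.3]
mirror [ 0.5166 -0.0371  0.1539] [0. 0. 0.]
mirror zfix [ 0.5149 -0.0372] [-2.30683685  2.30376555  0.29351662]
```

play_rows:
  increments:
    - {"offset": [-2, 1.5, 20], "twist": -0.015, "grip": 0.5}
    - {"offset": [-2, 1.5, 45], "twist": -0.015, "grip": 0.5}
    - {"offset": [-2, 1.5, 70], "twist": -0.015, "grip": 0.5}
    - {"offset": [-2, 1.5, 84], "twist": -0.015, "grip": 0.5}
    - {"offset": [-2, 1.5, 93], "twist": -0.015, "grip": 0.5}

```text
time: 7.67
tool_pos: [0.5164, -0.0346, 0.2236]
tool_rot: [-0.002, -0.042, 0.999, 0.0]
contact_force: [-0.1, 0.6, -0.9]
gripper_width: 0.664
```

play_rows:
  increments:
    - {"offset": [0, 0, 0], "twist": 0, "grip": 0.5}
    - {"offset": [0, 0, 0], "twist": 0, "grip": 0.5}

```text
time: 7.83
tool_pos: [0.5176, -0.0347, 0.2264]
tool_rot: [-0.0, -0.042, 0.999, 0.0]
contact_force: [0.8, -0.1, -0.3]
gripper_width: 0.661
```

```bash
cat > st.py <<'E'
from h import *
import sys
F=[];Q=[];P=[]
for _ in range(int(sys.argv[1]) if len(sys.argv)>1 else 4):
    manip.grab_frame("side"); s=manip.state(); F.append(s["contact_force"]);Q.append(s["ft_torque"]);P.append(s["tool_pos"])
Rm=Rt(s); P=np.mean(P,0); c=np.cos(.085);sn=np.sin(.085); C=np.array([[c,sn],[-sn,c]])
f=np.mean(F,0); print("t",round(s["time"],2),"pos",P.round(4),"w",round(s["gripper_width"],3),"Fcell",(C@f[:2]).round(2),"Fz",f[2].round(2),"Mcell",(C@np.mean(Q,0)[:2]).round(3),"cellpos mm",(1e3*C@(P[:2]-[.5215,-.0353])).round(1), "tilt",(Rm[:2,2]*1e3).round(1))
E
python3 st.py; python3 - <<'E'
import cv2;from h import *
im=manip.grab_frame("side"); T=manip.get_calibration("side"); u,v=map(int,proj([.52,-.036,.06],T)); cv2.imwrite("pics/v6.png",cv2.resize(im[v-60:v+60,u-70:u+70],None,fx=5,fy=5,interpolation=2))
E
```

```text
t 8.03 pos [ 0.5181 -0.0347  0.2277] w 0.662 Fcell [ 0.1  -0.41] Fz -1.03 Mcell [-0.005  0.04 ] cellpos mm [-3.3  0.9] tilt [ 2.6 -0.6]
```

View pics/v6.png

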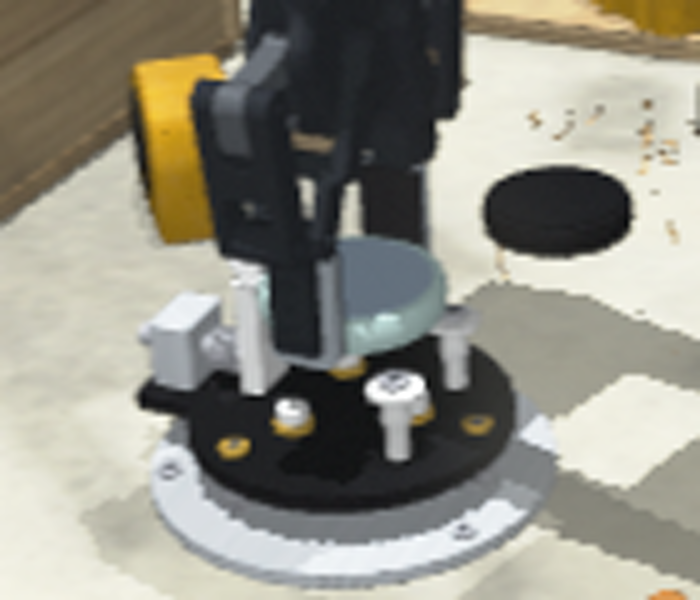

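The mirror is level, above the flanges and just short of the tall shoe, at about (255,320) in the crop. I'll push the shoe back in +x.

play_rows:
  increments:
    - {"offset": [-2, 0, 0], "twist": 0, "grip": 0.5}
    - {"offset": [-4, 0, 0], "twist": 0, "grip": 0.5}
    - {"offset": [-6, 0, 0], "twist": 0, "grip": 0.5}
    - {"offset": [-6, 0, 0], "twist": 0, "grip": 0.5}

```text
time: 8.42
tool_pos: [0.5234, -0.0339, 0.226]
tool_rot: [-0.001, -0.042, 0.999, 0.0]
contact_force: [-3.3, 0.2, -0.3]
gripper_width: 0.662
```

```bash
python3 st.py 6
```

```text
t 8.72 pos [ 0.5231 -0.0339  0.2259] w 0.666 Fcell [-2.86  0.22] Fz -1.4 Mcell [-0.013  0.474] cellpos mm [1.8 1.2] tilt [-0.8  0.1]
```

play_rows:
  increments:
    - {"offset": [-1.5, 0, 0], "twist": 0, "grip": 0.5}
    - {"offset": [-3, 0, 0], "twist": 0, "grip": 0.5}
    - {"offset": [-4.5, 0, 0], "twist": 0, "grip": 0.5}
    - {"offset": [-5.8, 0, 0], "twist": 0, "grip": 0.5}
    - {"offset": [-5.8, 0, 0], "twist": 0, "grip": 0.5}

```text
time: 9.13
tool_pos: [0.5289, -0.0334, 0.2258]
tool_rot: [-0.001, -0.042, 0.999, 0.0]
contact_force: [-6.0, -0.5, -0.6]
gripper_width: 0.659
```

```bash
python3 st.py 10
```

```text
t 9.63 pos [ 0.5287 -0.0334  0.2257] w 0.661 Fcell [-6.01 -0.13] Fz -0.71 Mcell [0.019 0.931] cellpos mm [7.4 1.2] tilt [-2.6  0.1]
```

play_rows:
  increments:
    - {"offset": [-0.6, 0, 1.5], "twist": 0, "grip": 0.5}
    - {"offset": [-0.6, 0, 3], "twist": 0, "grip": 0.5}
    - {"offset": [-0.6, 0, 4.5], "twist": 0, "grip": 0.5}
    - {"offset": [-0.6, 0, 6], "twist": 0, "grip": 0.5}
    - {"offset": [-0.6, 0, 7.5], "twist": 0, "grip": 0.5}

```text
time: 10.05
tool_pos: [0.5292, -0.0334, 0.218]
tool_rot: [-0.001, -0.042, 0.999, 0.0]
contact_force: [-6.2, -0.4, 0.7]
gripper_width: 0.662
```

```bash
python3 st.py 4
```

```text
t 10.25 pos [ 0.5291 -0.0334  0.2178] w 0.665 Fcell [-6.43 -0.25] Fz -1.08 Mcell [-0.017  0.977] cellpos mm [7.7 1.2] tilt [-3.4  0.2]
```

play_rows:
  increments:
    - {"offset": [0, 0, 1], "twist": 0, "grip": 0.5}
    - {"offset": [0, 0, 2], "twist": 0, "grip": 0.5}
    - {"offset": [0, 0, 3], "twist": 0, "grip": 0.5}
    - {"offset": [0, 0, 4], "twist": 0, "grip": 0.5}
    - {"offset": [0, 0, 5], "twist": 0, "grip": 0.5}

```text
time: 10.67
tool_pos: [0.5292, -0.0334, 0.213]
tool_rot: [-0.002, -0.042, 0.999, 0.0]
contact_force: [-6.2, -0.2, -1.3]
gripper_width: 0.66
```

play_rows:
  increments:
    - {"offset": [0, 0, 1], "twist": 0, "grip": 0.5}
    - {"offset": [0, 0, 2], "twist": 0, "grip": 0.5}
    - {"offset": [0, 0, 3], "twist": 0, "grip": 0.5}
    - {"offset": [0, 0, 4], "twist": 0, "grip": 0.5}

```text
time: 11.0
tool_pos: [0.5292, -0.0334, 0.2091]
tool_rot: [-0.001, -0.042, 0.999, 0.0]
contact_force: [-6.6, -0.4, -0.5]
gripper_width: 0.66
```

```bash
python3 st.py 4
```

```text
t 11.2 pos [ 0.5291 -0.0334  0.2089] w 0.659 Fcell [-6.33  0.  ] Fz -0.88 Mcell [-0.018  0.979] cellpos mm [7.7 1.2] tilt [-3.3  0.1]
```

play_rows:
  increments:
    - {"offset": [0, 0, 1], "twist": 0, "grip": 0.5}
    - {"offset": [0, 0, 2], "twist": 0, "grip": 0.5}
    - {"offset": [0, 0, 3], "twist": 0, "grip": 0.5}
    - {"offset": [0, 0, 4], "twist": 0, "grip": 0.5}

```text
time: 11.53
tool_pos: [0.5292, -0.0334, 0.2051]
tool_rot: [-0.002, -0.042, 0.999, 0.0]
contact_force: [-5.9, -0.4, 0.1]
gripper_width: 0.664
```

```bash
python3 st.py 4
```

```text
t 11.73 pos [ 0.5291 -0.0334  0.2049] w 0.664 Fcell [-6.34 -0.55] Fz -0.76 Mcell [-0.034  0.992] cellpos mm [7.7 1.3] tilt [-3.3  0.1]
```

play_rows:
  increments:
    - {"offset": [0, 0, 0.5], "twist": 0, "grip": 0.5}
    - {"offset": [0, 0, 1], "twist": 0, "grip": 0.5}
    - {"offset": [0, 0, 1], "twist": 0, "grip": 0.5}

```text
time: 11.98
tool_pos: [0.5291, -0.0334, 0.204]
tool_rot: [-0.002, -0.042, 0.999, 0.0]
contact_force: [-6.4, -0.5, -1.2]
gripper_width: 0.66
```

```bash
python3 st.py 4
```

```text
t 12.18 pos [ 0.5291 -0.0334  0.204 ] w 0.663 Fcell [-6.27 -0.2 ] Fz -0.43 Mcell [-0.027  0.998] cellpos mm [7.8 1.2] tilt [-3.3  0.1]
```

Underside is now at about 37 mm. I continue in 1 mm steps, watching Fz.

play_rows:
  increments:
    - {"offset": [0, 0, 0.5], "twist": 0, "grip": 0.5}
    - {"offset": [0, 0, 1], "twist": 0, "grip": 0.5}
    - {"offset": [0, 0, 1], "twist": 0, "grip": 0.5}

```text
time: 12.43
tool_pos: [0.5291, -0.0334, 0.2029]
tool_rot: [-0.002, -0.042, 0.999, 0.0]
contact_force: [-6.1, -1.2, -1.3]
gripper_width: 0.662
```

```bash
python3 st.py 4
```

```text
t 12.63 pos [ 0.5291 -0.0334  0.203 ] w 0.661 Fcell [-6.04  0.35] Fz -1.24 Mcell [-0.016  1.006] cellpos mm [7.8 1.2] tilt [-3.2  0.1]
```

play_rows:
  increments:
    - {"offset": [0, 0, 0.4], "twist": 0, "grip": 0.5}
    - {"offset": [0, 0, 0.8], "twist": 0, "grip": 0.5}
    - {"offset": [0, 0, 0.8], "twist": 0, "grip": 0.5}

```text
time: 12.88
tool_pos: [0.5291, -0.0334, 0.2022]
tool_rot: [-0.002, -0.042, 0.999, 0.0]
contact_force: [-7.1, 0.3, 0.4]
gripper_width: 0.664
```

```bash
python3 st.py 4
```

```text
t 13.08 pos [ 0.5291 -0.0334  0.2022] w 0.66 Fcell [-6.36 -0.08] Fz -0.85 Mcell [0.007 1.002] cellpos mm [7.8 1.3] tilt [-3.2  0.1]
```

play_rows:
  increments:
    - {"offset": [0, 0, 0.4], "twist": 0, "grip": 0.5}
    - {"offset": [0, 0, 0.8], "twist": 0, "grip": 0.5}
    - {"offset": [0, 0, 0.8], "twist": 0, "grip": 0.5}

```text
time: 13.33
tool_pos: [0.5292, -0.0334, 0.2014]
tool_rot: [-0.002, -0.042, 0.999, 0.0]
contact_force: [-5.7, -0.1, -1.0]
gripper_width: 0.664
```

```bash
python3 st.py 4
```

```text
t 13.53 pos [ 0.5291 -0.0334  0.2014] w 0.662 Fcell [-6.04  0.08] Fz -0.62 Mcell [-0.023  1.005] cellpos mm [7.8 1.3] tilt [-3.2  0.1]
```

play_rows:
  increments:
    - {"offset": [0, 0, 0.4], "twist": 0, "grip": 0.5}
    - {"offset": [0, 0, 0.8], "twist": 0, "grip": 0.5}
    - {"offset": [0, 0, 0.8], "twist": 0, "grip": 0.5}

```text
time: 13.78
tool_pos: [0.5292, -0.0334, 0.2008]
tool_rot: [-0.001, -0.042, 0.999, 0.0]
contact_force: [-6.9, -1.5, 0.3]
gripper_width: 0.663
```

```bash
python3 st.py 4
```

```text
t 13.98 pos [ 0.5292 -0.0334  0.2008] w 0.663 Fcell [-6.14 -0.2 ] Fz -0.52 Mcell [-0.01   1.033] cellpos mm [7.9 1.2] tilt [-3.   0.1]
```

play_rows:
  increments:
    - {"offset": [0, 0, 0.3], "twist": 0, "grip": 0.5}
    - {"offset": [0, 0, 0.6], "twist": 0, "grip": 0.5}
    - {"offset": [0, 0, 0.6], "twist": 0, "grip": 0.5}

```text
time: 14.23
tool_pos: [0.5295, -0.0334, 0.2006]
tool_rot: [-0.001, -0.042, 0.999, 0.0]
contact_force: [-7.5, 0.1, 1.1]
gripper_width: 0.665
```

```bash
python3 st.py 5
```

```text
t 14.48 pos [ 0.5295 -0.0334  0.2006] w 0.659 Fcell [-6.51  0.17] Fz 1.6 Mcell [0.028 1.109] cellpos mm [8.1 1.2] tilt [-2.4  0.1]
```

Contact came at TCP z of about 0.2008, so the rear pad is first and the screws are about 2–3 mm up. Now I let it come back under the flanges.

play_rows:
  increments:
    - {"offset": [1.2, 0, 0], "twist": 0, "grip": 0.5}
    - {"offset": [2.4, 0, 0], "twist": 0, "grip": 0.5}
    - {"offset": [3.6, 0, 0], "twist": 0, "grip": 0.5}
    - {"offset": [4.8, 0, 0], "twist": 0, "grip": 0.5}
    - {"offset": [5.5, 0, 0], "twist": 0, "grip": 0.5}

```text
time: 14.9
tool_pos: [0.5243, -0.0339, 0.2008]
tool_rot: [0.0, -0.042, 0.999, -0.0]
contact_force: [-3.3, -0.9, -0.3]
gripper_width: 0.664
```

```bash
python3 st.py 5
```

```text
t 15.15 pos [ 0.5243 -0.0339  0.2008] w 0.664 Fcell [-4.17 -0.12] Fz 0.06 Mcell [0.034 0.64 ] cellpos mm [2.9 1.2] tilt [0.1 0. ]
```

play_rows:
  increments:
    - {"offset": [0.5, 0, 0], "twist": 0, "grip": 0.5}
    - {"offset": [0.8, 0, 0], "twist": 0, "grip": 0.5}
    - {"offset": [0.8, 0, 0], "twist": 0, "grip": 0.5}

```text
time: 15.4
tool_pos: [0.5236, -0.034, 0.2008]
tool_rot: [0.0, -0.042, 0.999, -0.0]
contact_force: [-3.4, 0.7, 0.5]
gripper_width: 0.659
```

```bash
python3 st.py 5
```

```text
t 15.65 pos [ 0.5236 -0.034   0.2008] w 0.666 Fcell [-3.46  0.52] Fz -0.37 Mcell [0.049 0.523] cellpos mm [2.2 1.1] tilt [ 0.3 -0.1]
```

play_rows:
  increments:
    - {"offset": [0.5, 0, 0], "twist": 0, "grip": 0.5}
    - {"offset": [1.0, 0, 0], "twist": 0, "grip": 0.5}
    - {"offset": [1.3, 0, 0], "twist": 0, "grip": 0.5}
    - {"offset": [1.3, 0, 0], "twist": 0, "grip": 0.5}

```text
time: 15.98
tool_pos: [0.5222, -0.0341, 0.2008]
tool_rot: [0.0, -0.042, 0.999, -0.0]
contact_force: [-2.5, -0.2, -0.6]
gripper_width: 0.662
```

```bash
python3 st.py 5
```

```text
t 16.23 pos [ 0.5222 -0.0341  0.2008] w 0.66 Fcell [-2.92 -0.29] Fz -0.33 Mcell [0.017 0.416] cellpos mm [0.8 1.1] tilt [ 0.3 -0.1]
```

play_rows:
  increments:
    - {"offset": [0.3, 0, 0], "twist": 0, "grip": 0.5}
    - {"offset": [0.5, 0, 0], "twist": 0, "grip": 0.5}
    - {"offset": [0.5, 0, 0], "twist": 0, "grip": 0.5}

```text
time: 16.48
tool_pos: [0.5217, -0.0341, 0.2008]
tool_rot: [0.0, -0.042, 0.999, -0.0]
contact_force: [-2.4, -0.3, 0.2]
gripper_width: 0.659
```

```bash
python3 st.py 5
```

```text
t 16.73 pos [ 0.5217 -0.0341  0.2008] w 0.661 Fcell [-2.56 -0.1 ] Fz -0.29 Mcell [-0.01   0.369] cellpos mm [0.3 1.1] tilt [ 0.3 -0.1]
```

play_rows:
  increments:
    - {"offset": [0.3, 0, 0], "twist": 0, "grip": 0.5}
    - {"offset": [0.3, 0, 0], "twist": 0, "grip": 0.5}

```text
time: 16.9
tool_pos: [0.5214, -0.0342, 0.2008]
tool_rot: [0.0, -0.042, 0.999, -0.0]
contact_force: [-1.7, 0.2, -0.8]
gripper_width: 0.659
```

```bash
python3 st.py 5
```

```text
t 17.15 pos [ 0.5214 -0.0342  0.2008] w 0.662 Fcell [-2.14 -0.45] Fz 0.14 Mcell [-0.022  0.313] cellpos mm [0.  1.1] tilt [ 0.2 -0.1]
```

play_rows:
  increments:
    - {"offset": [0.3, 0, 0], "twist": 0, "grip": 0.5}
    - {"offset": [0.3, 0, 0], "twist": 0, "grip": 0.5}

```text
time: 17.32
tool_pos: [0.5212, -0.0342, 0.2008]
tool_rot: [0.0, -0.042, 0.999, -0.0]
contact_force: [-1.6, -0.3, 0.6]
gripper_width: 0.662
```

```bash
python3 st.py 5
```

```text
t 17.57 pos [ 0.5212 -0.0342  0.2008] w 0.66 Fcell [-0.72 -0.62] Fz -0.4 Mcell [-0.076  0.151] cellpos mm [-0.2  1.1] tilt [ 0.4 -0.1]
```

play_rows:
  increments:
    - {"offset": [0, -0.4, 0], "twist": 0, "grip": 0.5}
    - {"offset": [0, -0.4, 0], "twist": 0, "grip": 0.5}

```text
time: 17.73
tool_pos: [0.5212, -0.0345, 0.2008]
tool_rot: [0.0, -0.042, 0.999, 0.0]
contact_force: [-1.0, 0.4, -0.5]
gripper_width: 0.663
```

```bash
python3 st.py 5
```

```text
t 17.98 pos [ 0.5212 -0.0345  0.2008] w 0.66 Fcell [-0.4   0.04] Fz -0.18 Mcell [0.081 0.139] cellpos mm [-0.3  0.8] tilt [0.2 0.2]
```

play_rows:
  increments:
    - {"offset": [0.3, 0, 0], "twist": 0, "grip": 0.5}
    - {"offset": [0.3, 0, 0], "twist": 0, "grip": 0.5}

```text
time: 18.15
tool_pos: [0.521, -0.0345, 0.2008]
tool_rot: [0.0, -0.042, 0.999, 0.0]
contact_force: [0.2, -0.1, -0.2]
gripper_width: 0.661
```

```bash
python3 st.py 5
```

```text
t 18.4 pos [ 0.521  -0.0345  0.2008] w 0.659 Fcell [0.74 1.07] Fz -0.58 Mcell [ 0.201 -0.14 ] cellpos mm [-0.5  0.8] tilt [0.7 0.1]
```

play_rows:
  increments:
    - {"offset": [0, 0.3, 0], "twist": 0, "grip": 0.5}
    - {"offset": [-0.1, 0.3, 0], "twist": 0, "grip": 0.5}

```text
time: 18.57
tool_pos: [0.521, -0.0344, 0.2008]
tool_rot: [0.0, -0.042, 0.999, -0.0]
contact_force: [0.7, -0.2, -0.9]
gripper_width: 0.663
```

```bash
python3 st.py 5
```

```text
t 18.82 pos [ 0.521  -0.0344  0.2008] w 0.662 Fcell [ 0.47 -0.32] Fz 0.15 Mcell [-0.024 -0.12 ] cellpos mm [-0.4  1. ] tilt [ 0.3 -0.3]
```

play_rows:
  increments:
    - {"offset": [0, 0, 0.3], "twist": 0, "grip": 0.5}
    - {"offset": [0, 0, 0.6], "twist": 0, "grip": 0.5}
    - {"offset": [0, 0, 0.6], "twist": 0, "grip": 0.5}

```text
time: 19.07
tool_pos: [0.5211, -0.0344, 0.2005]
tool_rot: [0.0, -0.042, 0.999, -0.0]
contact_force: [-0.1, 1.2, 3.0]
gripper_width: 0.664
```

```bash
python3 st.py 5
```

```text
t 19.32 pos [ 0.5211 -0.0344  0.2005] w 0.661 Fcell [-0.68 -0.58] Fz 3.51 Mcell [-0.029  0.091] cellpos mm [-0.4  1. ] tilt [ 0.4 -0.2]
```

play_rows:
  increments:
    - {"offset": [0, 0, 0.3], "twist": 0, "grip": 0.5}
    - {"offset": [0, 0, 0.5], "twist": 0, "grip": 0.5}
    - {"offset": [0, 0, 0.5], "twist": 0, "grip": 0.5}

```text
time: 19.57
tool_pos: [0.5211, -0.0344, 0.2002]
tool_rot: [0.0, -0.042, 0.999, -0.0]
contact_force: [-1.3, 0.2, 7.0]
gripper_width: 0.66
```

```bash
python3 st.py 8
```

```text
t 19.97 pos [ 0.5211 -0.0343  0.2002] w 0.663 Fcell [-1.37 -0.2 ] Fz 5.91 Mcell [-0.011  0.225] cellpos mm [-0.3  1. ] tilt [ 0.4 -0.2]
```

play_rows:
  increments:
    - {"offset": [0.25, 0, 0], "twist": 0, "grip": 0.5}
    - {"offset": [0.25, 0, 0], "twist": 0, "grip": 0.5}

```text
time: 20.13
tool_pos: [0.521, -0.0343, 0.2002]
tool_rot: [0.001, -0.042, 0.999, -0.0]
contact_force: [-0.7, 0.0, 5.4]
gripper_width: 0.662
```

```bash
python3 st.py 8
```

```text
t 20.53 pos [ 0.521  -0.0344  0.2002] w 0.664 Fcell [-0.61  0.19] Fz 5.63 Mcell [-0.006  0.119] cellpos mm [-0.4  1. ] tilt [ 1.  -0.1]
```

play_rows:
  increments:
    - {"offset": [0, 0, 0], "twist": 0, "grip": 0.7}
    - {"offset": [0, 0, 0], "twist": 0, "grip": 0.75}
    - {"offset": [0, 0, 0], "twist": 0, "grip": 0.8}
    - {"offset": [0, 0, 0], "twist": 0, "grip": 0.85}
    - {"offset": [0, 0, 0], "twist": 0, "grip": 0.85}

```text
time: 20.95
tool_pos: [0.5203, -0.0342, 0.1991]
tool_rot: [-0.0, -0.042, 0.999, 0.0]
contact_force: [0.5, -0.1, 0.3]
gripper_width: 0.852
```

```bash
python3 st.py 4; python3 - <<'E'
from h import *
im=manip.grab_frame("side"); T=manip.get_calibration("side"); u,v=map(int,proj([.52,-.036,.04],T)); a=cv2.resize(im[v-45:v+45,u-50:u+50],(400,360),interpolation=2)
im=manip.grab_frame("wrist"); b=cv2.resize(im[200:420,160:400],(392,360),interpolation=2)
cv2.imwrite("pics/v7.png",np.hstack([a,b]))
E
```

```text
t 21.15 pos [ 0.5205 -0.0343  0.1994] w 0.849 Fcell [-0.24  0.37] Fz -0.39 Mcell [0.009 0.034] cellpos mm [-0.9  1.1] tilt [-0.2  0.1]
```

View pics/v7.png

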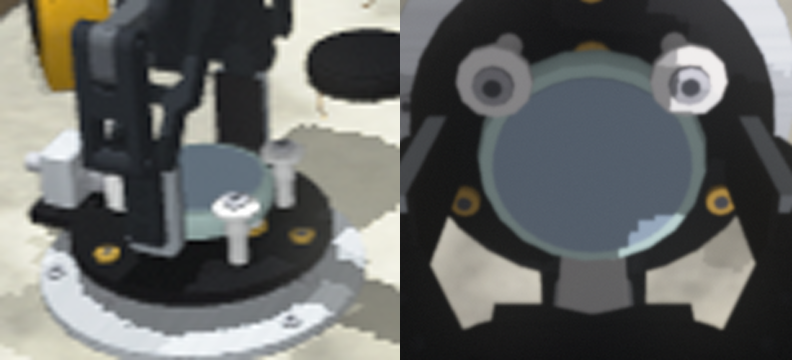

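The mirror sits level under both flanges, with the fingers clear on both sides. I'll retract straight up.

play_rows:
  increments:
    - {"offset": [0, 0, -8], "twist": 0, "grip": 0.85}
    - {"offset": [0, 0, -20], "twist": 0, "grip": 0.85}
    - {"offset": [0, 0, -40], "twist": 0, "grip": 0.85}
    - {"offset": [0, 0, -70], "twist": 0, "grip": 0.85}
    - {"offset": [0, 0, -100], "twist": 0, "grip": 0.85}

```text
time: 21.67
tool_pos: [0.5203, -0.0342, 0.3012]
tool_rot: [-0.0, -0.042, 0.999, 0.0]
contact_force: [0.9, -0.0, 0.1]
gripper_width: 0.844
```

play_rows:
  increments:
    - {"offset": [10, 0, -30], "twist": 0, "grip": 0.85}
    - {"offset": [20, 0, -60], "twist": 0, "grip": 0.85}
    - {"offset": [30, 0, -80], "twist": 0, "grip": 0.85}
    - {"offset": [30, 0, -80], "twist": 0, "grip": 0.85}

```text
time: 22.0
tool_pos: [0.4909, -0.037, 0.3873]
tool_rot: [0.006, -0.042, 0.999, -0.002]
contact_force: [-0.7, 0.1, 0.8]
gripper_width: 0.852
```

```bash
python3 st.py 4; python3 - <<'E'
from h import *
t=[]
for c,z in (("side",.04),("wrist",.04),("scene",.04)):
    T=manip.get_calibration(c); im=manip.grab_frame(c); u,v=map(int,proj([.52,-.036,z],T)); h=45 if c!="wrist" else 60
    t.append(cv2.resize(im[max(0,v-h):v+h,u-h:u+h],(266,266),interpolation=2)); print(c,find("mirror_center",c,T))
cv2.imwrite("pics/v8.png",np.hstack(t))
E
```

```text
t 22.2 pos [ 0.4907 -0.0368  0.3812] w 0.848 Fcell [ 0.27 -0.68] Fz -0.73 Mcell [0.017 0.001] cellpos mm [-30.9   1.1] tilt [-1.2  0.4]
side [(0.72, [0.5226, -0.0382, 0.0376], [235, 257]), (0.63, [0.5413, -0.2162, 0.0047], [275, 228])]
wrist [(0.79, [0.5194, -0.0387, 0.0433], [274, 222]), (0.56, [0.5398, -0.2231, 0.0046], [97, 214])]
scene [(0.58, [0.5376, -0.224, 0.0046], [309, 236]), (0.54, [0.5198, -0.0326, 0.0406], [227, 196])]
```

View pics/v8.png

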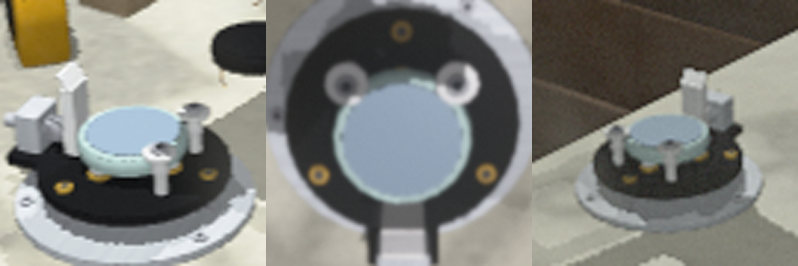

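The mirror is level in the cell, under both flanges and against the shoe, and the robot is clear. Handing in.

```bash
python3 -c "
from plant import manip; print(manip.job_done())"
```

```text
the job is handed in; nothing more can be done
None
```

The mirror is in the cell, face up on the pads, and the job was handed in at about 22 s of the 61 s allowed. No verdict was reported.

**What I did:**
- I gripped the mirror by its edge and lifted it off the tape roll.
- I pushed the shoe back to about 6.4 N, roughly 7 mm past the axis, and lowered the mirror past the flanges.
- The pads were touched with the collimation screws about 2–3 mm up. I then let the mirror come back until both bushes bore, adjusting sideways until the side force was near zero.
- I pressed it down with about 6.5 N, with the load centred on the axis to within a few millimetres, so all three pads should bear. Then I let go and backed off.

**Last checks:** The side, wrist and scene pictures show the mirror level, under both flanges and against the shoe, with the arm clear and forces near zero. The networks put its centre within about 4 mm of the cell axis, which is their accuracy.

**Open points:**
- The gripper read 0.66 at the grasp where I expected 0.71 for 60 mm. I put this down to a scale that is not linear in width. The side picture and the lift both showed a sound grip.
- The arm rose 2 mm as the fingers closed on the mirror.
- I did not measure the mirror's level after release; I judged it only by eye from the pictures.
- I did not check the block, tape measure or red screwdriver for movement at the end, but no move went near them.

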